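# Load the tube cassette and take it off its dock

### The arm

A 6-joint arm with a two-finger parallel gripper is mounted at the origin on a cart in front of the work surface, level with it; the furniture and walls round the work are solid. World frame = base frame: x ahead of the robot, y to its left, z up, the work surface at z = 0. Lengths are in m, angles in rad, forces in N, time in s.
With the tool pointing down it reaches from about 0.375 to 0.9 m from the base axis. Payload 3.1 kg.
Tool frame: the origin (TCP) lies on the centre line of the jaws, within the pads' length; the fingertips stand 25 mm ahead of it and the grasp point (between the pads) lies 6 mm ahead of it (manip.tips_ahead is the distance from the TCP to the fingertips, in m); z points along the fingers, y is the direction in which the jaws open and shut (so a half turn about z gives the same grasp; the last joint's range is limited). The gripper opens to 85 mm and grips with 20 to 120 N. Pads are 22 mm wide; open, the fingers measure 114 mm over their backs; the gripper's body (76 mm by 85 mm) begins 54 mm behind the grasp point. The pads swing forward as they close: fully open they stand 13 mm farther back than shut.
Start: joints at [-1.49, 0.527, 1.433, -0, 1.181, -0.178], TCP at [0.16, -0.604, 0.256] pointing down, gripper open.
Joint ranges: [-3.08, 3.08], [-0.75, 2.2], [0.22, 2.44], [-1.43, 4.57], [0, 2.65], [-2.85, 2.85]. Speed limits (rad/s): [2.79, 2.79, 3.14, 3.14, 3.14, 3.14].

### API

Orientations are given as a unit quaternion [x, y, z, w].
In Python, from station import manip gives the robot as it stands.
- The arm moves only by the tool play_rows, never from a script. Its argument "steps" is a list that holds one entry, the list of rows, each a list of 6 numbers: the shift along the tool's x, y, z in m, then the turn, a rotation vector about the tool's x, y, z in degrees. In form: [[[x, y, z, rx, ry, rz], ...]]. A call has 1 to 10 rows; each row shifts and turns the commanded pose from where the row before left it, along the tool's axes as they then stand; what a row does not reach is not made up. A row lasts 1/8 s, in which the tool goes at most 62.5 mm and 10.7 degrees, less where a joint would pass 70% of its speed; a pose out of reach is approached as far as the arm can. A call is refused whole if a number of a shift passes 0.0625 or a number of a turn 10.7, either way. A call with a gripper value outside its range is refused whole. "fingers" is the opening, from 0 (shut) to 1 (fully open), set as the call begins (left out, the last holds). The fingers move at their own pace and stop on an object; "squeeze" is the grip in N (left out, the last holds). Time passes only in rows, so rows that do not move let the fingers close. It gives the time, the measured TCP pose, the force and the opening at its end, in the units of the state.
- manip.sense(): the state, without advancing time (a new reading comes with each control period).
- manip.snapshot(name): name is "scene" or "top"; returns a dict with "img" (400x640x3 uint8, red, green, blue), "K" (3x3 intrinsics, pixels), "world_from_camera" (4x4, takes a point from camera to world coordinates). Camera axes: x right, y down, z forward; pixel columns grow to the right and rows downward; lengths in m; the calibration is good to about 2 mm. A picture is of the moment at which its call begins. There is no depth.
- manip.sign_off(): hands the job in, once; it reports no verdict.
Trained networks look in a picture, given as the dict that the camera call returned (one of the last four; its "shot" number tells which), for a name from the list of things; names that differ only in an ending like _2 or _b are one class to them, and where a whole thing is asked for, a point or a joint stands for the part that bears it (a point fixed in the world has none). Each returns a list of dicts, best first, with "score" (0 to 1); they miss things now and then, are a little off and sometimes report something else, mostly with a low value. They report only what shows in the picture. A call takes as long as a camera call.
- manip.regions_of(label, picture): "pixels" (400x640 bool, what is visible of it) and "rect" ([left, top, right, bottom] in pixels, round what is visible of it).
- manip.pinpoint(label, picture): "point" ([column, row] in pixels: a listed point, or the origin of a listed thing).
The state is a dict: "t": time; "q": joint angles; "qd": joint speeds; "tau": joint torques, N m; "tcp_pos": TCP position; "tool_rot": TCP orientation; "force": force on the tool from outside, world axes, zero at the start; "ft_torque": the same for the moment, N m; "finger_gap": opening from 0.0 (shut) to 1.0 (fully open).
Only numpy, scipy, OpenCV 4.12 (cv2) and the standard library are available. Lean on these libraries where they do the work, as an engineer would, in place of code of your own. Each camera call takes 0.05 s, during which the arm holds its last target.

### The job

The rotator cassette sits latched in its loading dock and the wide capped sample tube stands beside it. Lay the tube gently on its side in the cassette's cradle, its foot toward the stop wall and its cap out over the open end, and let go of it. Then pinch the cassette's two side catches together so that their hooks clear the rails, lift the cassette level and straight up until it is about 10 cm above its seat with the tube still lying in it, and finish there, holding it in the air by its catches; do not disturb the slim tube, the jar and the timer.

Things in the scene. Friction and masses are not known exactly. Their poses are not given: they have to be found in the camera images.
- dock: Loading dock fixed to the table: bare metal plate 100 (x) x 124 (y) x 8 mm with two C rails, 44 mm long in y, at x = +-30.5 to +-40 mm, tops 27 mm above the table; their lips cover the cassette's hooks. Low stops, 14 mm high, at y = +-50 mm. Origin: centre of the plate's underside, z up. The cassette's axes run along the dock's, with 1.5 mm of play each way.
- cassette_grip (a point): Midway between the pads of the two catches, at the height to pinch: 54 mm above the table when docked. Axes of the cassette: x from near to far catch (pinch along x), y from the cap end to the foot-stop end, z up. White plastic tray, 0.2 to 0.4 kg, flange 58 (x) x 94 (y) mm, underside 46 mm below this point. The rails end 27 mm below this point.
- near_pad (a point): Middle of the outer face of the grey ribbed finger pad on the cassette's -x side. Pad 28 mm wide in y, from 23 mm below to 13 mm above the height of cassette_grip. It moves with its catch: the two pads measure 61 mm over their outsides when free, 48 mm when fully pinched.
- far_pad (a point): The same for the pad on the cassette's +x side.
- catch_near (a joint): How far the catch on the cassette's -x side is pressed in: 0 free and latched, 0.0065 m fully in. Its hook clears the rail's lip at 0.0035 when the cassette is central in its play, at 0.005 at the worst. Spring 1.4 N at the start, 6 N fully in.
- catch_far (a joint): The same for the catch on the cassette's +x side.
- cradle (a point): Where the wide tube's middle should lie in the cradle: on the lying tube's axis, 44 mm above the table when docked. Axes as the cassette: tube along y, foot at +y (5 mm short of the stop wall, which stands 57.5 mm from here, up to the axis), cap at -y. It rests in two V saddles under its barrel, 30 mm wide, 23.5 mm from here toward the cap and 42.5 mm toward the foot, entered from above.
- cradle_cap (a point): Where the middle of the tube's cap lies, on the same axis 45.5 mm from cradle toward the cap end (-y), beyond the cassette's end. Here fingers can stand on both sides of the cap or neck: nothing is there higher than 16 mm above the table. The catch pads begin 46 mm from here toward the foot and reach 23 mm above the tube's axis, so there is no room for fingers there.
- tube_mid (a point): Middle of the wide sample tube, half-way up, 52.5 mm above its foot. Clear barrel 28 mm across, 105 mm long in all, with a white screw cap 33 mm across on its top 14 mm; about 0.05 kg. It stands upright on the table. Its own z axis points from foot to cap.
- tube_cap (a point): Middle of the wide tube's cap, 45.5 mm from the tube's middle along its axis.
- slim_tube_mid (a point): Middle of a slim capped tube, 19 mm across and 82 mm tall, standing on the table: leave alone.
- jar_mid (a point): Middle of a jar with a screw lid, 57 mm across and 117 mm tall, standing on the table: leave alone.
- timer: Flat bench timer, 62 x 62 x 20 mm, lying on the table; origin under its centre: leave alone.
- pipette_carousel: Pipette stand hung with pipettes, about 0.36 m tall and 0.24 m across at its top, fixed on the table at the robot's right: an obstacle to go round or over. Origin: foot of its column, on the table.

How it is judged:
On the way, in this order (a step that is already met when the one before it is completed fails the run):
1. The tube lies in the cradle of the docked cassette, let go, its cap over the open end (x of tube_mid in the frame of cradle between -0.006 and 0.006 m and y of tube_mid in the frame of cradle between -0.012 and 0.012 m and z of tube_mid in the frame of cradle between -0.006 and 0.006 m and angle between the z axis of tube_mid and the y axis of cradle, either way round below 0.12 rad and y of tube_cap in the frame of cradle below -0.035 m and contact force between the fingers and tube below 0.05 N and z of cassette_grip in the frame of dock below 0.058 m), for 0.3 s.
2. Both catches are pinched in while the cassette is still in the dock (value of joint each of catch_near, catch_far above 0.0035 m and z of cassette_grip in the frame of dock below 0.06 m), for 0.1 s.
At the end, for the whole second after the job is handed in: Cassette still in the gripper, both catches in by over 3.5 mm, 6 to 19 cm above its seat, within 6 cm of straight above it, tilted under 14 deg, clear of the dock; tube in the cradle within 6 mm (12 mm lengthwise) and 7 deg, cap at the open end, not held by the fingers (z of cassette_grip in the frame of dock between 0.114 and 0.25 m and horizontal distance between cassette_grip and dock below 0.06 m and angle between cassette_grip's own z axis and vertical below 0.25 rad and value of joint each of catch_near, catch_far above 0.0035 m and contact force between the fingers and cassette above 2 N and contact force between cassette and dock below 0.05 N and contact force between the fingers and tube below 0.05 N and linear speed of cassette below 0.05 m/s and x of tube_mid in the frame of cradle between -0.006 and 0.006 m and y of tube_mid in the frame of cradle between -0.012 and 0.012 m and z of tube_mid in the frame of cradle between -0.006 and 0.006 m and angle between the z axis of tube_mid and the y axis of cradle, either way round below 0.12 rad and y of tube_cap in the frame of cradle below -0.035 m); the arm keeps its last pose, push and grip.
It fails at once if the wide tube is dropped or thrown (linear speed of tube above 0.9 m/s and contact force between the fingers and tube below 0.01 N and z of cassette_grip in the frame of dock below 0.06 m).
It fails at once if the slim tube is moved or knocked over (distance of slim_tube_mid from where it was at the start of the episode above 0.025 m).
It fails at once if the jar is moved or knocked over (distance of jar_mid from where it was at the start of the episode above 0.025 m).
It fails at once if the timer is moved (distance of timer from where it was at the start of the episode above 0.025 m).
It also fails if it takes over 64 s, if anything falls off the work surface, if the arm or the gripper's body presses on something with over 40 N, if the wrist force passes 120 N, or if a joint passes its speed limit or range.

## Working session

There is one attempt and no reset: what is moved stays moved. The work goes in short steps, Python scripts to look and compute and a tool call to move; the robot and the scene stay as the last step left them, time stands still between calls to the robot, and variables do not carry over. Pictures are saved under pics/ and viewed, and the job is handed in when it is done.

Besides the shell and the picture viewer there is one more tool, called after ">>>" as name([rows], argument=value, ...), one row to a line, values as JSON. play_rows: Moves the arm, as the interface text tells. Its arguments: {"type":"object","properties":{"steps":{"type":"array"},"fingers":{"type":"number"},"squeeze":{"type":"number"}},"required":["steps"]}

```bash
ls -la; mkdir -p pics
cat > h.py <<'E'
import numpy as np, cv2
from station import manip
from scipy.spatial.transform import Rotation as R
def save(n,p,s=1.25):
    cv2.imwrite('pics/'+n+'.png',cv2.resize(p['img'][:,:,::-1],None,fx=s,fy=s))
def ray(p,px):
    K=np.array(p['K']);T=np.array(p['world_from_camera'])
    d=T[:3,:3]@np.linalg.inv(K)@np.array([px[0],px[1],1.]);return T[:3,3],d/np.linalg.norm(d)
def atz(p,px,z):
    o,d=ray(p,px);return o+d*(z-o[2])/d[2]
def tri(rs):
    A=np.zeros((3,3));b=np.zeros(3)
    for o,d in rs:
        M=np.eye(3)-np.outer(d,d);A+=M;b+=M@o
    x=np.linalg.solve(A,b);return x,[np.linalg.norm((np.eye(3)-np.outer(d,d))@(x-o)) for o,d in rs]
def proj(p,X):
    T=np.linalg.inv(np.array(p['world_from_camera']));c=T[:3,:3]@np.array(X)+T[:3,3];u=np.array(p['K'])@c;return u[:2]/u[2]
E
python3 - <<'E'
from h import *
np.set_printoptions(precision=4,suppress=True)
s=manip.sense();print(s)
P={n:manip.snapshot(n) for n in('scene','top')}
for n in P: save(n+'0',P[n]);print(n,P[n]['K'],P[n]['world_from_camera'])
for l in ['dock','cassette_grip','near_pad','far_pad','cradle','cradle_cap','tube_mid','tube_cap','slim_tube_mid','jar_mid','timer','pipette_carousel']:
    rs=[]
    for n in P:
        r=manip.pinpoint(l,P[n])
        print(l,n,[(np.round(x['point'],1),round(x['score'],2)) for x in r[:2]])
        if r: rs.append(ray(P[n],r[0]['point']))
    if len(rs)==2: print('   ',*tri(rs))
E
```

```text
total 12
drwxr-xr-x  3 agent agent 4096 Dec  6 01:41 .
drwxr-xr-x 23 root  root  4096 Dec  6 01:41 ..
drwxr-xr-x  2 agent agent 4096 Dec  6 01:41 pics
{'t': 0.0, 'q': array([-1.4905,  0.5285,  1.4339, -0.    ,  1.1814, -0.1785]), 'qd': array([-0.0007,  0.0008, -0.0002,  0.0001,  0.0001,  0.0009]), 'tau': array([  0.0007, -44.2349, -17.8025,  -0.0002,   0.0085,  -0.    ]), 'tcp_pos': array([ 0.1599, -0.6035,  0.2553]), 'tool_rot': array([ 0.9916,  0.1291,  0.    , -0.0011]), 'force': array([ 0.1434,  0.6881, -0.2014]), 'ft_torque': array([-0.0043,  0.0085, -0.0266]), 'finger_gap': 1.001640401699129}
scene [[417.5489   0.     319.468 ]
 [  0.     417.5489 200.0036]
 [  0.       0.       1.    ]] [[-0.8335 -0.3774  0.4035  0.0747]
 [-0.5521  0.5958 -0.5832  0.6581]
 [-0.0203 -0.7089 -0.705   0.9498]
 [ 0.      0.      0.      1.    ]]
top [[379.7242   0.     315.6982]
 [  0.     379.7242 203.2807]
 [  0.       0.       1.    ]] [[-0.0065 -0.9882  0.1528  0.414 ]
 [-0.9998  0.0038 -0.0178 -0.0349]
 [ 0.017  -0.1529 -0.9881  1.0379]
 [ 0.      0.      0.      1.    ]]
dock scene [(array([
[... 1521 characters left out ...]
869] [np.float64(0.0021970284271596438), np.float64(0.002197028427159582)]
slim_tube_mid scene [(array([290.6, 203.9]), 0.48)]
slim_tube_mid top [(array([313.1, 168.1]), 0.66)]
    [ 0.67   -0.046   0.0234] [np.float64(0.0015176021768578418), np.float64(0.0015176021768576991)]
jar_mid scene [(array([238.7, 226.6]), 0.79)]
jar_mid top [(array([247.7, 143.8]), 0.9)]
    [0.7289 0.1289 0.0486] [np.float64(0.0011157573748497905), np.float64(0.0011157573748497387)]
timer scene [(array([347.9, 278.7]), 0.77)]
timer top [(array([268.9, 272.2]), 0.85)]
    [ 0.3889  0.0752 -0.012 ] [np.float64(0.001529433217965002), np.float64(0.0015294332179650095)]
pipette_carousel scene []
pipette_carousel top []
```

View pics/scene0.png

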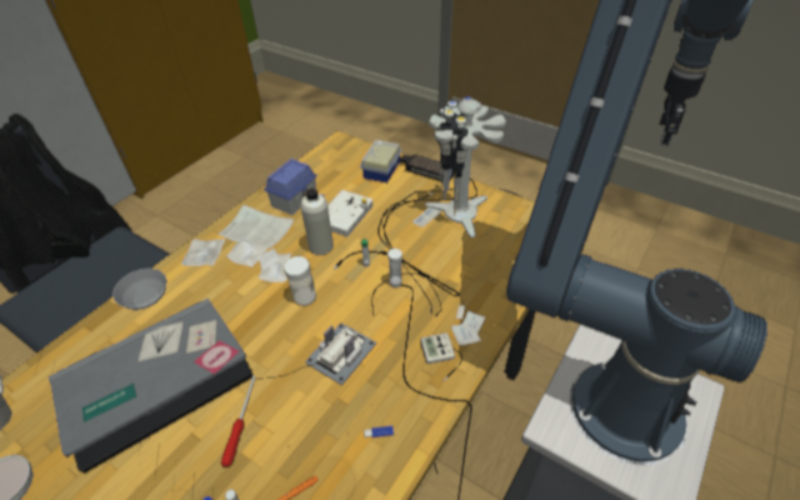

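View pics/top0.png

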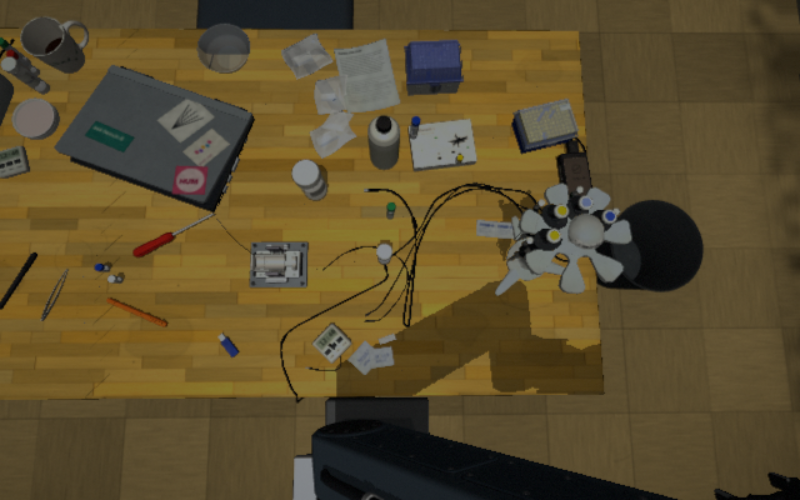

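Run:
```python
from h import *
for n,(a,b,c,d) in {'scene':(235,160,345,300),'top':(190,155,340,250)}.items():
    p=manip.snapshot(n);im=p['img'][b:d,a:c,::-1]
    f=min(800/(c-a),600/(d-b));f=5
    im=cv2.resize(im,None,fx=f,fy=f,interpolation=cv2.INTER_CUBIC)
    if im.shape[0]>600: im=im[-600:]
    cv2.imwrite(f'pics/{n}_z0.png',im)
    for l in ('dock','tube_mid','cassette_grip'):
        for r in manip.regions_of(l,p)[:1]:
            m=r['pixels'].astype(np.uint8);print(n,l,r['score'],r['rect'],m.sum(),cv2.minAreaRect(cv2.findNonZero(m)))
            cs=cv2.findContours(m,cv2.RETR_EXTERNAL,cv2.CHAIN_APPROX_NONE)[0];h=cv2.convexHull(max(cs,key=len));q=cv2.approxPolyDP(h,4,True)[:,0]
            print([ (list(map(int,x)),atz(p,x,0.008 if l=='dock' else .0).round(3)[:2].tolist()) for x in q])
print(*[l for l in open('/dev/null')])
```

```text
scene dock 0.64 [245.9, 261.8, 300.8, 308.4] 802 ((272.1829528808594, 282.1463317871094), (35.7637939453125, 48.10151672363281), 38.65980529785156)
[([300, 274], [0.501, 0.145]), ([274, 308], [0.496, 0.266]), ([245, 291], [0.592, 0.268]), ([258, 272], [0.602, 0.202]), ([289, 267], [0.54, 0.143])]
scene tube_mid 0.86 [311.6, 204.3, 321.2, 232.3] 275 ((315.5, 215.5), (29.0, 9.0), 90.0)
[([318, 201], [0.62, -0.121]), ([320, 228], [0.551, -0.028]), ([314, 230], [0.561, -0.012]), ([311, 203], [0.634, -0.102])]
scene cassette_grip 0.92 [253.3, 259.8, 290.5, 300.1] 763 ((269.08001708984375, 278.0600280761719), (29.40000343322754, 34.400001525878906), 36.869895935058594)
[([264, 262], [0.614, 0.163]), ([279, 264], [0.574, 0.145]), ([290, 274], [0.528, 0.156]), ([271, 297], [0.526, 0.241]), ([254, 288], [0.582, 0.244])]
top dock 0.71 [197.8, 193.9, 250.1, 229.1] 737 ((222.5, 211.5), (35.0, 47.0), 90.0)
[([244, 195], [0.597, 0.143]), ([243, 229], [0.504, 0.144]), ([199, 228], [0.507, 0.263]), ([202, 194], [0.6, 0.258])]
top tube_mid 0.72 [302.7, 195.0, 312.6, 213.4] 148 ((307.5, 203.5), (15.0, 11.0), 90.0)
[([309, 196], [0.595, -0.035]), ([313, 203], [0.575, -0.046]), ([306, 211], [0.553, -0.027]), ([302, 200], [0.584, -0.016])]
top cassette_grip 0.78 [201.3, 199.9, 239.6, 222.1] 840 ((219.5, 209.0), (24.0, 39.0), 90.0)
[([239, 202], [0.579, 0.158]), ([237, 221], [0.526, 0.162]), ([205, 221], [0.527, 0.249]), ([200, 214], [0.546, 0.264]), ([201, 205], [0.571, 0.262]), ([214, 197], [0.593, 0.227])]
```

View pics/top_z0.png

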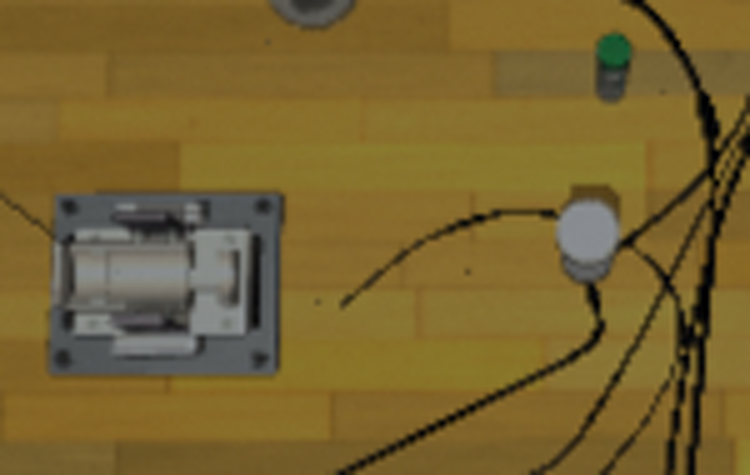

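View pics/scene_z0.png

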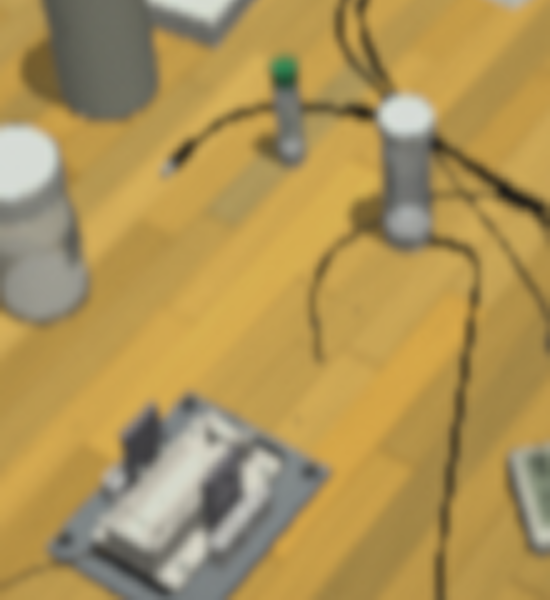

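Run:
```python
from h import *
np.set_printoptions(precision=4,suppress=True)
P={n:manip.snapshot(n) for n in('scene','top')}
Z={'dock':0,'cassette_grip':.054,'near_pad':.049,'far_pad':.049,'cradle':.044,'cradle_cap':.044,'tube_mid':.0525,'tube_cap':.098,'slim_tube_mid':.041,'jar_mid':.0585,'timer':0}
for l,z in Z.items():
    for n in P:
        for r in manip.pinpoint(l,P[n])[:1]: print(l,n,round(r['score'],2),atz(P[n],r['point'],z)[:2])
t=P['top'];f=lambda u,v,o=(190,155):(o[0]+(u+.5)/5-.5,o[1]+(v+.5)/5-.5)
c=[atz(t,f(*q),.008)[:2] for q in [(52,193),(283,195),(278,375),(48,375)]];print(np.array(c),np.mean(c,0))
print('captop',atz(t,f(588,230),.105)[:2])
s=P['scene'];o=(235,180)  # crop lower 600 of 700
g=lambda u,v:f(u,v,o)
c=[atz(s,g(*q),.008)[:2] for q in [(190,393),(330,472),(50,550)]];print('scene corners',np.array(c))
print('captop sc',atz(s,g(406,116),.105)[:2],'foot',atz(s,g(407,235),.0)[:2])
for l,q in {'foot?':(430,222)}.items(): pass
print('carousel base', atz(s,(463/1.25,208/1.25),0.0), 'top hub', atz(t,(585/1.25,230/1.25),.36),atz(s,(470/1.25,118/1.25),.36))
```

```text
dock scene 0.69 [0.5438 0.2053]
dock top 0.86 [0.5566 0.1957]
cassette_grip scene 0.71 [0.556  0.2033]
cassette_grip top 0.87 [0.5479 0.1961]
near_pad scene 0.43 [0.5226 0.2056]
near_pad top 0.63 [0.5317 0.2009]
far_pad scene 0.65 [0.566  0.1967]
far_pad top 0.39 [0.5812 0.2059]
cradle scene 0.77 [0.554  0.1832]
cradle top 0.58 [0.5615 0.1913]
cradle_cap scene 0.83 [0.5496 0.143 ]
cradle_cap top 0.6 [0.5493 0.1445]
tube_mid scene 0.75 [ 0.5565 -0.0137]
tube_mid top 0.62 [ 0.5588 -0.0269]
tube_cap scene 0.81 [ 0.5609 -0.0281]
tube_cap top 0.55 [ 0.5638 -0.0306]
slim_tube_mid scene 0.59 [ 0.668  -0.0283]
slim_tube_mid top 0.39 [ 0.667  -0.0389]
jar_mid scene 0.64 [0.7305 0.1295]
jar_mid top 0.86 [0.7207 0.1308]
timer scene 0.88 [0.3815 0.0774]
timer top 0.69 [0.3851 0.0706]
[[0.6025 0.2636]
 [0.601  0.1373]
 [0.502  0.1379]
 [0.5026 0.2618]] [0.552  0.2002]
captop [ 0.5652 -0.0306]
scene corners [[0.5969 0.1433]
 [0.4995 0.1443]
 [0.5955 0.2649]]
captop sc [ 0.5608 -0.0257] foot [ 0.564  -0.0266]
carousel base [ 0.5598 -0.3619 -0.    ] top hub [ 0.5536 -0.3267  0.36  ] [ 0.5056 -0.2444  0.36  ]
```

>>> play_rows([
  [[0.032,-0.043,-0.006,0,0,0],[0.032,-0.043,-0.006,0,0,0],[0.032,-0.043,-0.006,0,0,0],[0.032,-0.043,-0.006,0,0,0],[0.032,-0.043,-0.006,0,0,0],[0.032,-0.043,-0.006,0,0,0],[0.032,-0.043,-0.006,0,0,0],[0.032,-0.043,-0.006,0,0,0],[0.032,-0.043,-0.006,0,0,0],[0.032,-0.043,-0.006,0,0,0]],
], fingers=1)

```text
t: 4.15
tcp_pos: [0.3598, -0.1051, 0.3169]
tool_rot: [0.992, 0.129, 0.001, 0.0]
force: [1.8, -1.0, 0.0]
finger_gap: 0.997
```

>>> play_rows([
  [[0,0,0,0,0,-9.4],[0,0,0,0,0,-9.4],[0,0,0,0,0,-9.4],[0,0,0,0,0,-9.4],[0,0,0,0,0,-9.4],[0,0,0,0,0,-9.4],[0,0,0,0,0,-9.4],[0,0,0,0,0,-9.4],[0.05,0.03,0,0,0,0],[0.05,0.03,0,0,0,0]],
])

```text
t: 5.4
tcp_pos: [0.4202, -0.0063, 0.3168]
tool_rot: [0.708, 0.706, 0.0, 0.001]
force: [1.5, -0.9, 1.1]
finger_gap: 1.001
```

>>> play_rows([
  [[0.05,0.03,0,0,0,0],[0,0.03,0,0,-10,0],[0,0.03,0,0,-10,0],[0,0.03,0,0,-10,0]],
])

```text
t: 5.9
tcp_pos: [0.5406, 0.0441, 0.3173]
tool_rot: [0.682, 0.683, -0.184, 0.186]
force: [0.4, -0.1, 0.9]
finger_gap: 0.998
```

Run:
```python
from h import *
np.set_printoptions(precision=4,suppress=True)
s=manip.sense();print(s['q'],s['tcp_pos'],R.from_quat(s['tool_rot']).as_matrix(),s['t'])
```

```text
[ 0.1278  0.425   1.5471 -0.5494  1.286   0.3166] [0.5406 0.0441 0.3173] [[ 0.0003  1.      0.0033]
 [ 0.8632  0.0014 -0.5048]
 [-0.5048  0.003  -0.8632]] 5.9
```

>>> play_rows([
  [[0,0,0,0,-10,0],[0,0,0,0,-10,0],[0.0405,0.0075,0.033,0,0,0],[0.0405,0.0075,0.033,0,0,0],[0.0405,0.0075,0.033,0,0,0],[0,0,0,0,0,0]],
], fingers=0.85)

```text
t: 6.65
tcp_pos: [0.5598, 0.0453, 0.1554]
tool_rot: [0.639, 0.642, -0.302, 0.296]
force: [0.2, -0.0, 0.5]
finger_gap: 0.848
```

Run:
```python
from h import *
np.set_printoptions(precision=4,suppress=True)
s=manip.sense();print(s['q'],s['tcp_pos'],R.from_quat(s['tool_rot']).as_matrix(),s['t'])
for n in('scene','top'):
    p=manip.snapshot(n)
    a,b,c,d=(240,130,400,250) if n=='scene' else (210,140,370,260)
    Rm=R.from_quat(s['tool_rot']).as_matrix();g=s['tcp_pos']+.006*Rm[:,2]
    im=cv2.resize(p['img'][b:d,a:c,::-1],None,fx=5,fy=5,interpolation=cv2.INTER_CUBIC)
    for X,col in ((g,(0,0,255)),(g+.09*Rm[:,2],(0,255,0))):
        u=proj(p,X);cv2.circle(im,(int((u[0]-a+.5)*5),int((u[1]-b+.5)*5)),4,col,-1)
    cv2.imwrite(f'pics/{n}_pre.png',im)
```

```text
[ 0.2433  0.7845  1.5874 -0.9051  1.2367  0.764 ] [0.5598 0.0453 0.1554] [[-0.0071  1.     -0.0061]
 [ 0.6416 -0.0001 -0.7671]
 [-0.767  -0.0094 -0.6415]] 6.65
```

View pics/scene_pre.png

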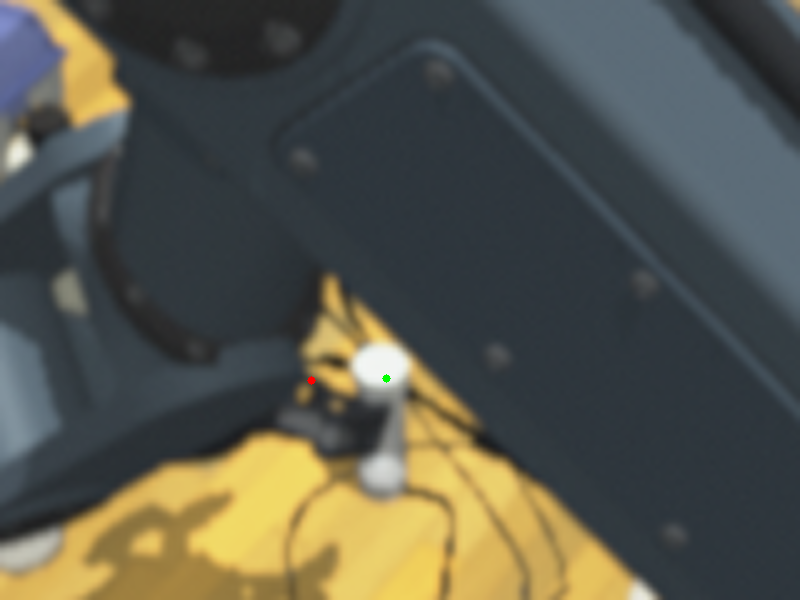

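View pics/top_pre.png

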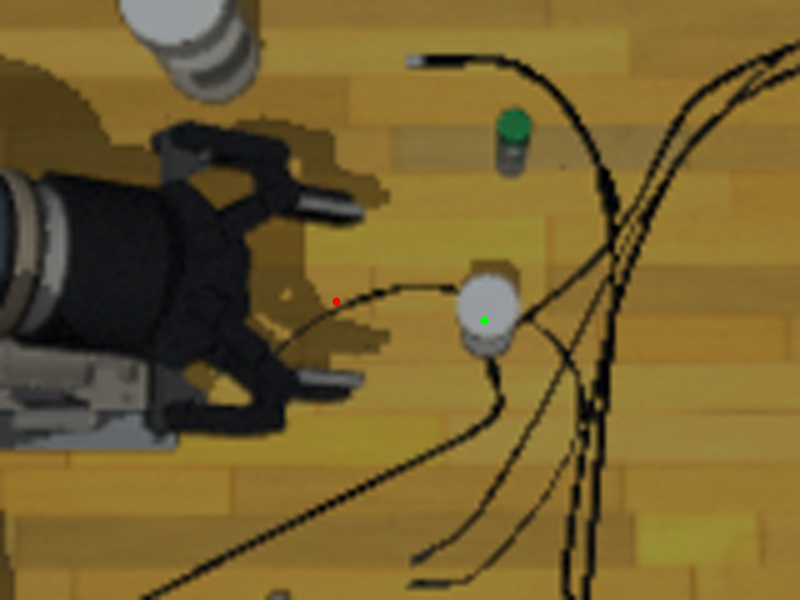

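>>> play_rows([
  [[-0.003,0.004,0.007,0,0,0],[0,0,0.02,0,0,0],[0,0,0.02,0,0,0],[0,0,0.02,0,0,0],[0,0,0.02,0,0,0],[0,0,0,0,0,0]],
])

```text
t: 7.5
tcp_pos: [0.5646, -0.0245, 0.1044]
tool_rot: [0.641, 0.641, -0.3, 0.298]
force: [-0.1, 0.2, 0.8]
finger_gap: 0.852
```

```bash
cat > v.py <<'E'
from h import *
import sys
np.set_printoptions(precision=4,suppress=True)
s=manip.sense();Rm=R.from_quat(s['tool_rot']).as_matrix();g=s['tcp_pos']+.006*Rm[:,2]
print(s['q'],s['tcp_pos'],'g',g,'t',s['t'],'F',s['force'],'gap',s['finger_gap']);print(Rm)
tag=sys.argv[1];
W={'scene':(240,180,400,300),'top':(210,150,370,270)}
if len(sys.argv)>2: x,y=map(int,sys.argv[2].split(','));W['scene']=(x,y,x+160,y+120)
if len(sys.argv)>3: x,y=map(int,sys.argv[3].split(','));W['top']=(x,y,x+160,y+120)
for n in('scene','top'):
    p=manip.snapshot(n);np.save('last_'+n+'.npy',p,allow_pickle=True)
    a,b,c,d=W[n]
    im=cv2.resize(p['img'][b:d,a:c,::-1],None,fx=5,fy=5,interpolation=cv2.INTER_CUBIC)
    u=proj(p,g);cv2.circle(im,(int((u[0]-a+.5)*5),int((u[1]-b+.5)*5)),3,(0,0,255),-1)
    cv2.imwrite(f'pics/{n}_{tag}.png',im)
E
python3 v.py g1 240,160 210,150
```

```text
[ 0.1263  0.8517  1.6514 -1.0232  1.0971  0.8401] [ 0.5646 -0.0245  0.1044] g [ 0.5646 -0.0291  0.1006] t 7.5 F [-0.1366  0.2133  0.7604] gap 0.8523542922895739
[[-0.0014  1.     -0.0036]
 [ 0.6425 -0.0019 -0.7663]
 [-0.7663 -0.0034 -0.6425]]
```

View pics/scene_g1.png

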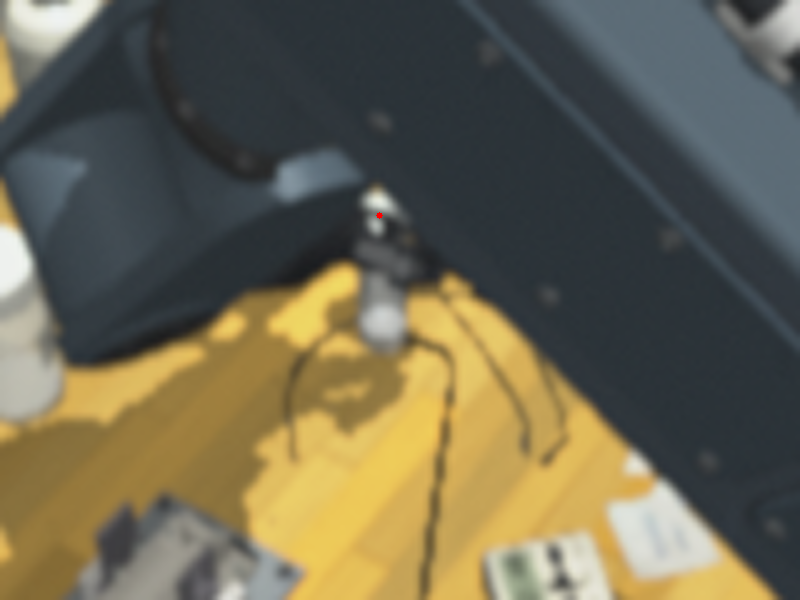

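View pics/top_g1.png

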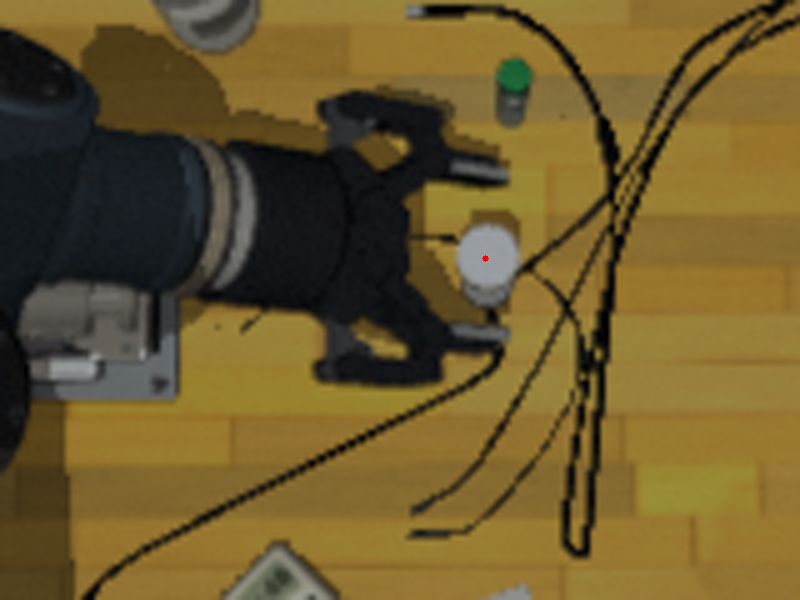

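>>> play_rows([
  [[0.003,0,0.002,0,0,0],[0,0,0,0,0,0],[0,0,0,0,0,0],[0,0,0,0,0,0],[0,0,0,0,0,0],[0,0,0,0,0,0],[0,0,0,0,0,0]],
], fingers=0, squeeze=40)

```text
t: 8.48
tcp_pos: [0.5659, -0.0224, 0.1026]
tool_rot: [0.641, 0.641, -0.299, 0.299]
force: [-0.0, 0.5, 1.7]
finger_gap: 0.371
```

>>> play_rows([
  [[-0.023,0,-0.019,0,0,0],[-0.046,0,-0.038,0,0,0],[-0.03,0,-0.025,0,0,0],[0.02,0,-0.025,0,0,0],[0.03,0,-0.037,0,0,0],[0.03,0,-0.037,0,0,0],[0.02,0,-0.025,0,0,0],[0,0,0,0,0,0]],
])

```text
t: 9.48
tcp_pos: [0.5656, 0.1384, 0.2334]
tool_rot: [0.64, 0.642, -0.298, 0.299]
force: [-0.2, 0.2, -0.5]
finger_gap: 0.372
```

>>> play_rows([
  [[0,0,0,0,6,0],[0,0,0,0,10,0],[0,0,0,0,10,0],[0,0,0,0,10,0],[0,0,0,0,10,0],[0,0,0,0,10,0],[0,0,0,0,10,0],[0,0,0,0,10,0],[0,0,0,0,10,0],[0,0,0,0,4,0]],
])

```text
t: 10.72
tcp_pos: [0.5651, 0.1333, 0.2331]
tool_rot: [0.666, 0.663, 0.242, -0.243]
force: [-0.4, 0.1, 0.1]
finger_gap: 0.369
```

```bash
python3 v.py r1 220,160 180,140
```

```text
[-0.2711  0.5659  1.6627  0.7186  1.2332 -0.6258] [0.5651 0.1333 0.2331] g [0.5651 0.1372 0.2285] t 10.725 F [-0.4307  0.0668  0.0569] gap 0.369258841255275
[[ 0.0045  1.      0.0006]
 [ 0.7645 -0.0038  0.6446]
 [ 0.6445 -0.0024 -0.7646]]
```

View pics/scene_r1.png

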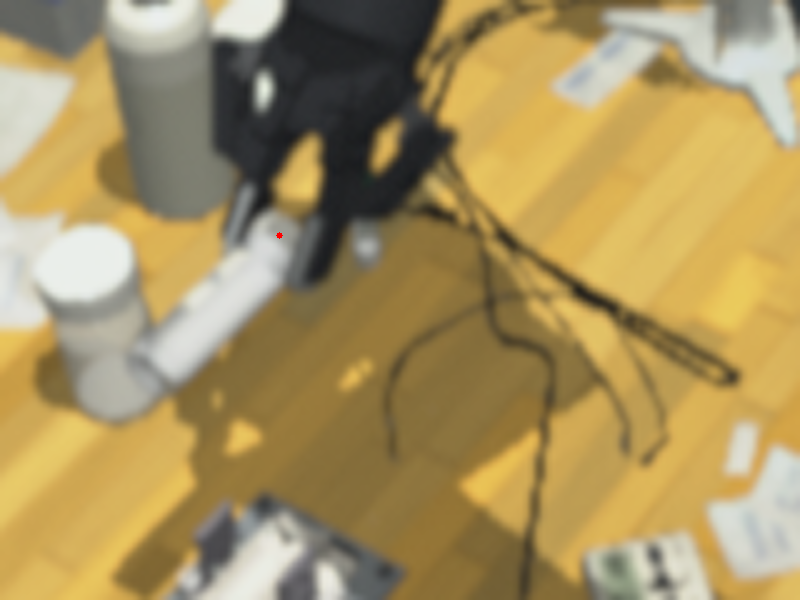

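View pics/top_r1.png

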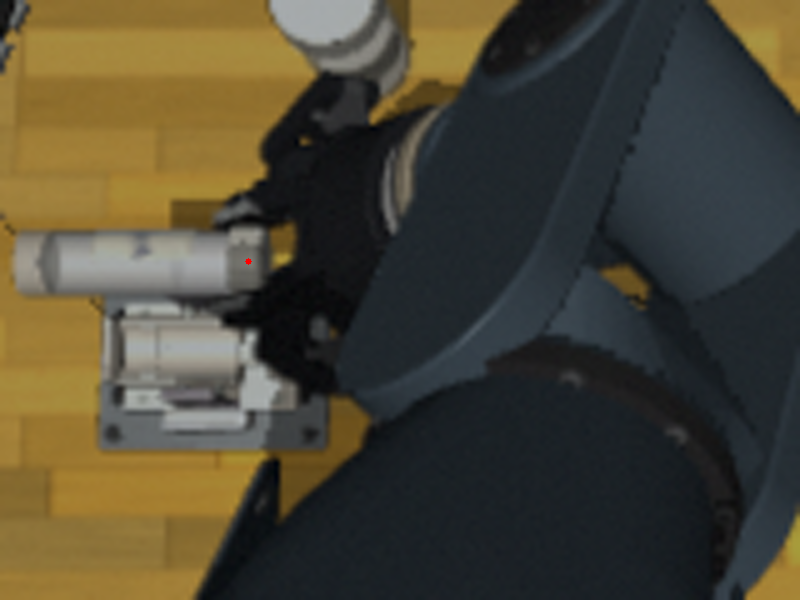

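>>> play_rows([
  [[-0.0266,-0.005,0.0336,0,0,0],[-0.0266,-0.005,0.0336,0,0,0],[-0.0266,-0.005,0.0336,0,0,0],[0,0,0,0,0,0],[0,0,0,0,0,0]],
])

```text
t: 11.45
tcp_pos: [0.5514, 0.1397, 0.1068]
tool_rot: [0.664, 0.665, 0.242, -0.241]
force: [0.1, -0.8, 0.2]
finger_gap: 0.366
```

```bash
python3 v.py d1 220,200 150,140
```

```text
[-0.2655  0.7613  1.7587  0.8167  1.0177 -0.8518] [0.5514 0.1397 0.1068] g [0.5514 0.1436 0.1022] t 11.45 F [ 0.1389 -0.798   0.2027] gap 0.36636314657949426
[[-0.0015  1.      0.001 ]
 [ 0.7663  0.0006  0.6425]
 [ 0.6425  0.0017 -0.7663]]
```

View pics/scene_d1.png

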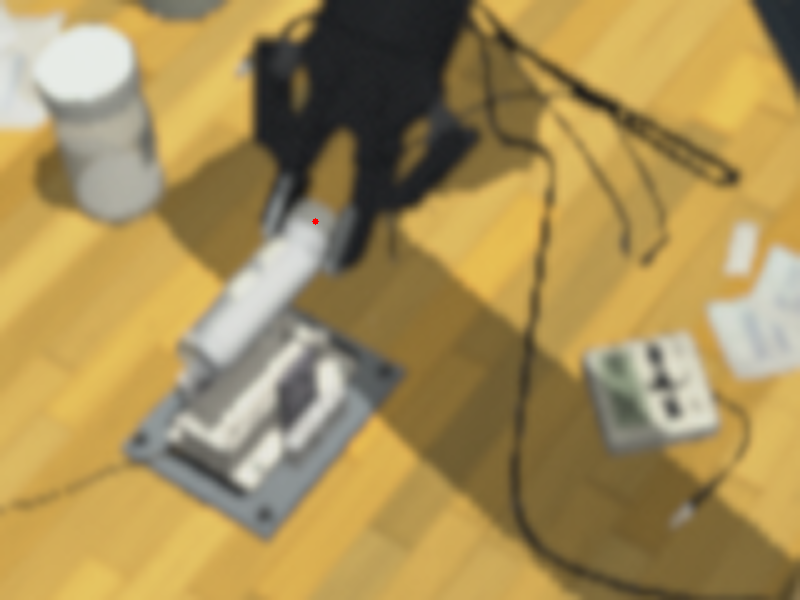

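View pics/top_d1.png

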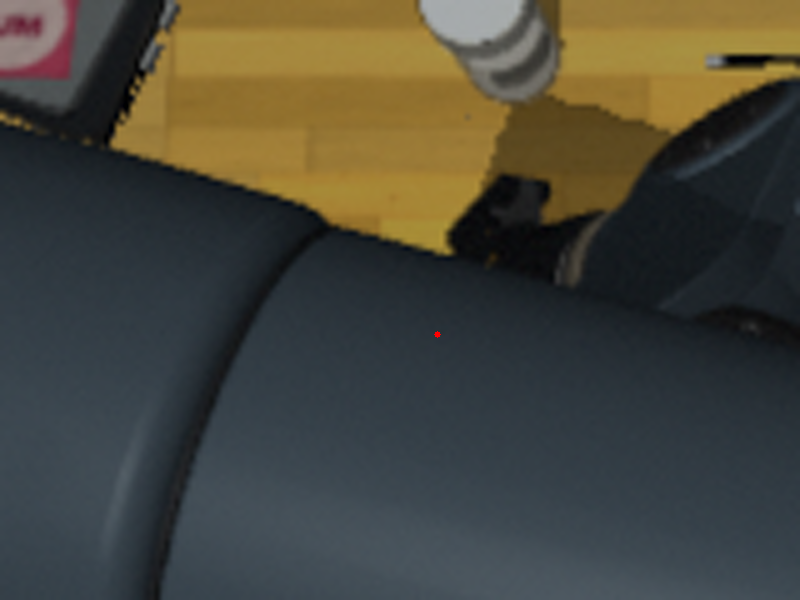

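```bash
cat > ov.py <<'E'
from h import *
p=np.load('last_scene.npy',allow_pickle=True).item()
a,b=220,200
f=lambda u,v:(a+(u+.5)/5-.5,b+(v+.5)/5-.5)
for q in [(403,372),(268,538),(122,450)]: print(atz(p,f(*q),.008).round(4))
im=cv2.resize(p['img'][b:b+120,a:a+160,::-1],None,fx=5,fy=5,interpolation=cv2.INTER_CUBIC)
c=np.array([.550,.202])
def ln(pts,col):
    u=np.array([(proj(p,x)-[a,b]+.5)*5 for x in pts]).astype(int);cv2.polylines(im,[u],True,col,1)
ln([(c[0]+sx*.05,c[1]+sy*.062,.008) for sx,sy in((1,1),(1,-1),(-1,-1),(-1,1))],(0,0,255))
for sx in(1,-1): ln([(c[0]+sx*.0305,c[1]+dy,z) for dy,z in((-.014,.031),(.014,.031),(.014,.067),(-.014,.067))],(255,0,0))
ln([(c[0]+dx,c[1]-.0145+dy,.044) for dx,dy in((-.014,-.0525),(.014,-.0525),(.014,.0525),(-.014,.0525))],(0,255,0))
cv2.imwrite('pics/ov.png',im)
E
python3 ov.py
```

```text
[0.5004 0.1449 0.008 ]
[0.4994 0.2653 0.008 ]
[0.5968 0.2657 0.008 ]
```

View pics/ov.png

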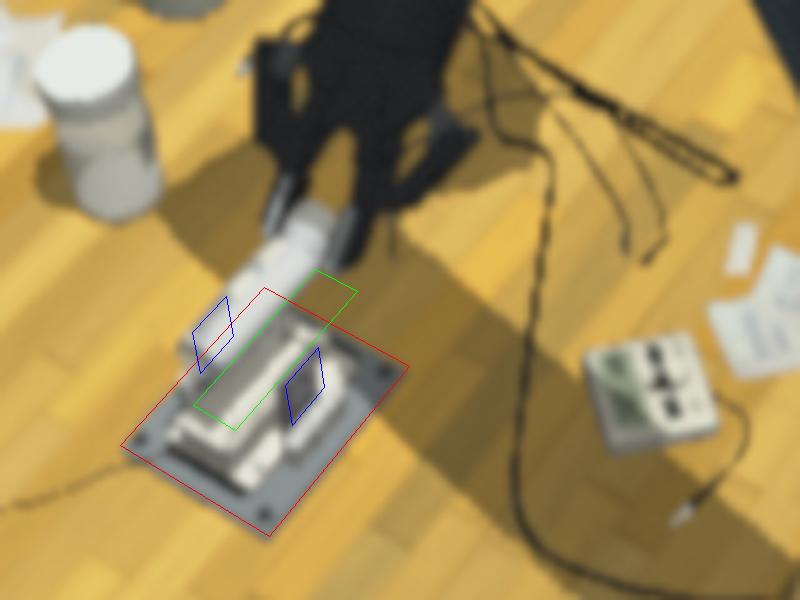

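>>> play_rows([
  [[-0.014,-0.0014,0.0143,0,0,0],[-0.0128,0,0.0153,0,0,0],[-0.0032,0,0.0038,0,0,0],[-0.0032,0,0.0038,0,0,0],[0,0,0,0,0,0],[0,0,0,0,0,0]],
])

```text
t: 12.3
tcp_pos: [0.5494, 0.1382, 0.056]
tool_rot: [0.664, 0.665, 0.242, -0.242]
force: [-0.3, -0.0, -1.0]
finger_gap: 0.371
```

```bash
python3 v.py d2 220,200 150,140; python3 ov.py >/dev/null
```

```text
[-0.2692  0.8537  1.7666  0.8634  0.953  -0.9419] [0.5494 0.1382 0.056 ] g [0.5494 0.142  0.0514] t 12.3 F [-0.2928 -0.032  -0.9967] gap 0.3705577637369663
[[-0.0008  1.      0.    ]
 [ 0.7661  0.0006  0.6427]
 [ 0.6427  0.0005 -0.7661]]
```

View pics/ov.png

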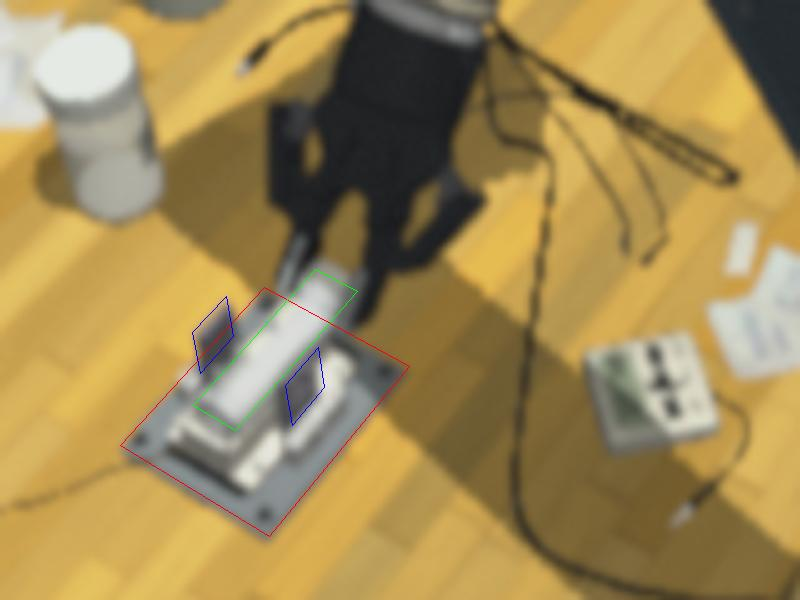

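>>> play_rows([
  [[-0.001,0,0.0012,0,0,0],[-0.001,0,0.0012,0,0,0],[-0.001,0,0.0012,0,0,0],[0,0,0,0,0,0]],
])

```text
t: 12.9
tcp_pos: [0.5512, 0.1383, 0.0527]
tool_rot: [0.664, 0.664, 0.244, -0.241]
force: [1.7, -1.7, 8.2]
finger_gap: 0.37
```

>>> play_rows([
  [[-0.0008,0,0.0009,0,0,0],[0,0,0,0,0,0],[0,0,0,0,0,0]],
])

```text
t: 13.28
tcp_pos: [0.5517, 0.1383, 0.052]
tool_rot: [0.664, 0.664, 0.245, -0.241]
force: [2.1, -0.8, 9.7]
finger_gap: 0.369
```

>>> play_rows([
  [[-0.0006,0,0.0008,0,0,0],[0,0,0,0,0,0],[0,0,0,0,0,0]],
])

```text
t: 13.65
tcp_pos: [0.5521, 0.1383, 0.0514]
tool_rot: [0.664, 0.664, 0.245, -0.241]
force: [3.4, -1.6, 11.2]
finger_gap: 0.367
```

>>> play_rows([
  [[0,0.002,0,0,0,0],[0,0,0,0,0,0],[0,0,0,0,0,0]],
])

```text
t: 14.02
tcp_pos: [0.5523, 0.1384, 0.0513]
tool_rot: [0.664, 0.664, 0.244, -0.242]
force: [0.3, -3.7, 12.9]
finger_gap: 0.369
```

```bash
python3 v.py d3 220,200 150,140; python3 ov.py >/dev/null
```

```text
[-0.2692  0.8648  1.7601  0.8709  0.9519 -0.9492] [0.5523 0.1384 0.0513] g [0.5524 0.1422 0.0467] t 14.025 F [ 0.2846 -3.7287 12.9345] gap 0.36923816708728385
[[-0.0008  1.      0.0022]
 [ 0.7636 -0.0008  0.6457]
 [ 0.6457  0.0022 -0.7636]]
```

View pics/ov.png

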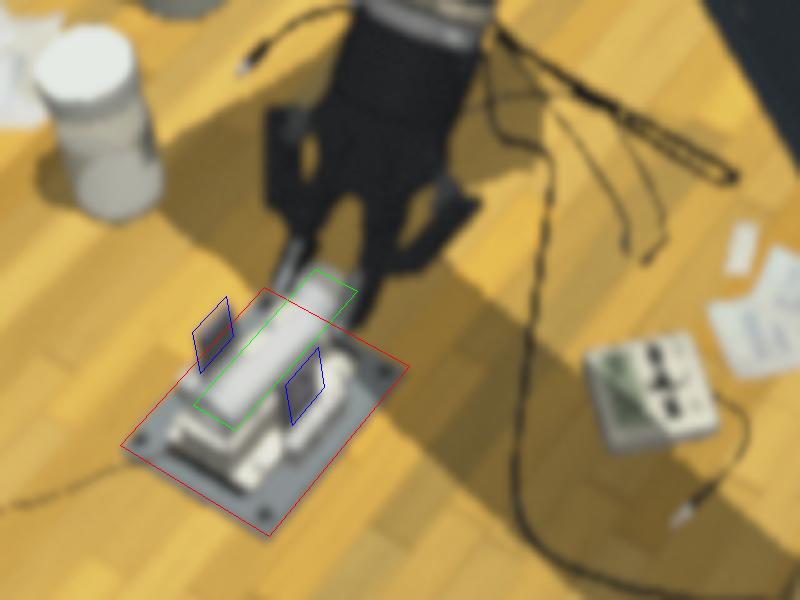

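>>> play_rows([
  [[0.0008,0,-0.001,0,0,0],[0,0,0,0,0,0]],
])

```text
t: 14.38
tcp_pos: [0.5523, 0.1385, 0.0517]
tool_rot: [0.664, 0.664, 0.244, -0.242]
force: [0.2, -0.6, 7.3]
finger_gap: 0.372
```

>>> play_rows([
  [[0,0,0,0,0,0],[0,0,0,0,0,0],[0,0,0,0,0,0]],
], fingers=0.65)

```text
t: 14.75
tcp_pos: [0.551, 0.1383, 0.0498]
tool_rot: [0.664, 0.665, 0.242, -0.242]
force: [-0.1, 0.4, 0.4]
finger_gap: 0.648
```

```bash
python3 v.py o1 220,200 150,140; python3 ov.py >/dev/null
```

```text
[-0.2682  0.8661  1.7616  0.8671  0.9485 -0.9471] [0.551  0.1383 0.0498] g [0.551  0.1421 0.0452] t 14.75 F [-0.1179  0.4352  0.3566] gap 0.6476985506141313
[[-0.      1.     -0.001 ]
 [ 0.766   0.0006  0.6428]
 [ 0.6428 -0.0007 -0.766 ]]
```

View pics/ov.png

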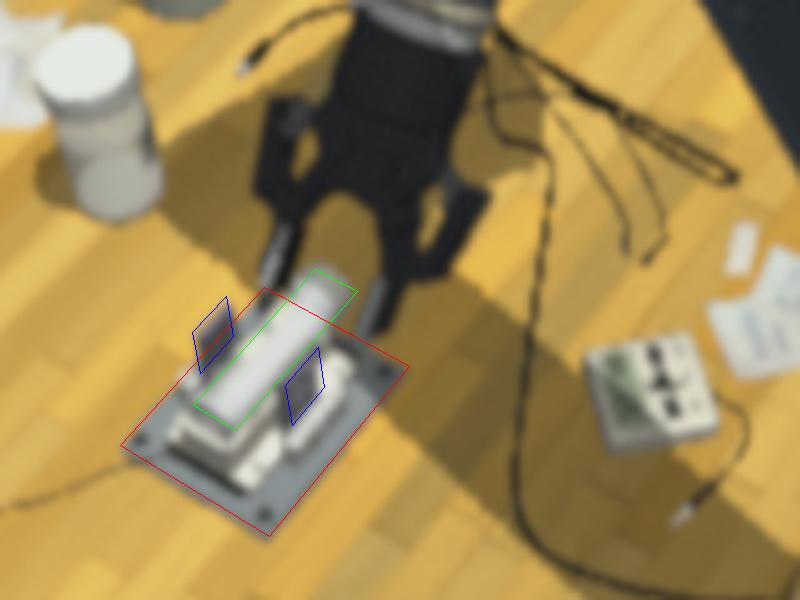

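>>> play_rows([
  [[0,0,-0.02,0,0,0],[0,0,-0.05,0,0,0],[0,0,-0.06,0,0,0],[0,0,-0.02,0,-10,0],[0,0,0,0,-10,0],[0,0,0,0,-10,0],[0,0,0,0,-10,0],[0.054,0,0,0,0,0],[0.054,0,0,0,0,0],[0,0,0,0,0,0]],
], fingers=1)

```text
t: 16.1
tcp_pos: [0.5508, 0.1525, 0.166]
tool_rot: [0.705, 0.709, 0.0, 0.0]
force: [0.4, 0.2, -0.2]
finger_gap: 1.0
```

```bash
python3 v.py p1 220,200 150,140; python3 ov.py >/dev/null
```

```text
[0.0745 0.5756 1.6529 0.     0.9122 0.0699] [0.5508 0.1525 0.166 ] g [0.5508 0.1525 0.16  ] t 16.1 F [ 0.3688  0.2112 -0.1849] gap 0.9996270303792876
[[-0.0047  1.      0.001 ]
 [ 1.      0.0047  0.0001]
 [ 0.0001  0.001  -1.    ]]
```

View pics/ov.png

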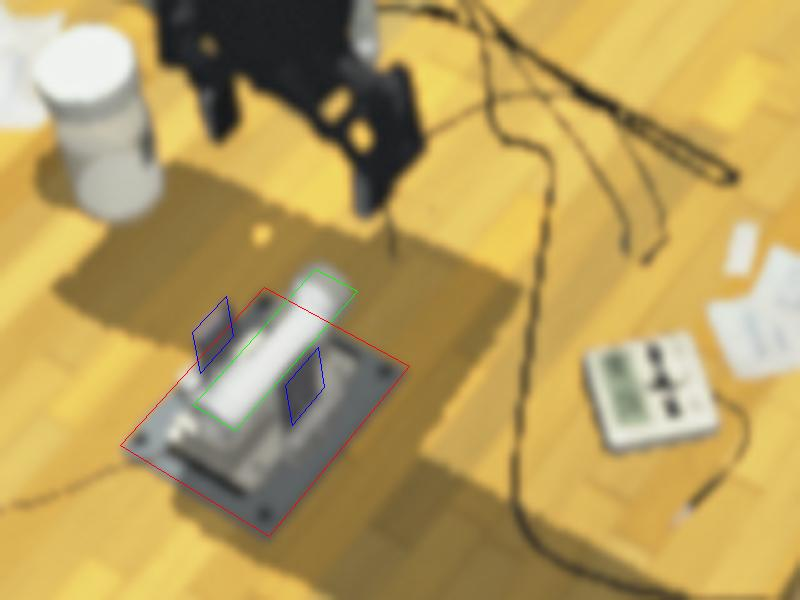

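View pics/top_p1.png

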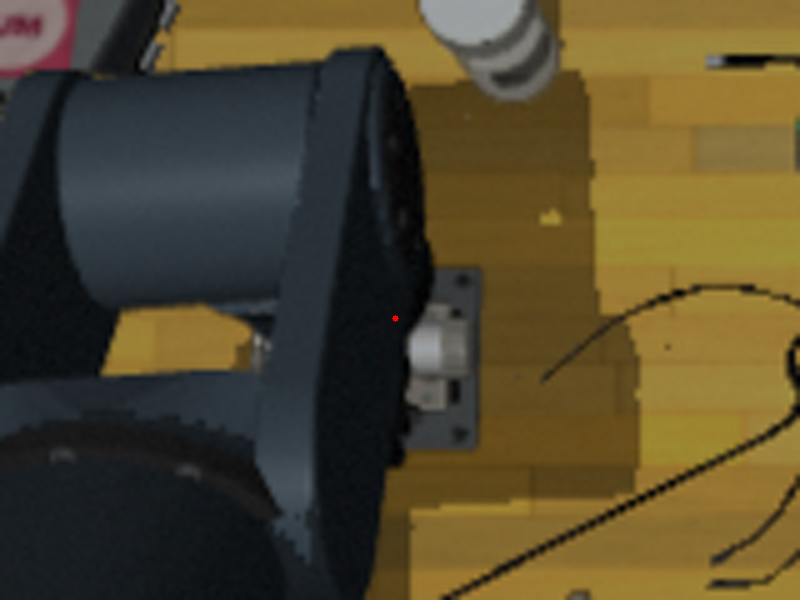

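Run:
```python
from h import *
p=manip.snapshot('scene')
for l,z in (('tube_mid',.044),('tube_cap',.044),('cradle',.044),('cradle_cap',.044),('cassette_grip',.054),('near_pad',.049),('far_pad',.049)):
    print(l,[(round(r['score'],2),atz(p,r['point'],z).round(4)) for r in manip.pinpoint(l,p)[:1]])
print(manip.sense()['t'])
```

```text
tube_mid [(0.94, array([0.536 , 0.1914, 0.044 ]))]
tube_cap [(0.9, array([0.5489, 0.1498, 0.044 ]))]
cradle [(0.72, array([0.5636, 0.1843, 0.044 ]))]
cradle_cap [(0.89, array([0.5421, 0.1426, 0.044 ]))]
cassette_grip [(0.78, array([0.5503, 0.1974, 0.054 ]))]
near_pad [(0.56, array([0.5371, 0.199 , 0.049 ]))]
far_pad [(0.58, array([0.5821, 0.1951, 0.049 ]))]
16.6
```

>>> play_rows([
  [[0.05,0.0015,0,0,0,0],[0,0,0.03,0,0,0.3],[0,0,0.03,0,0,0],[0,0,0,0,0,0],[0,0,0,0,0,0]],
])

```text
t: 17.23
tcp_pos: [0.5534, 0.1996, 0.1057]
tool_rot: [0.709, 0.705, 0.0, 0.0]
force: [0.3, -0.4, 0.3]
finger_gap: 1.003
```

```bash
python3 v.py p2 220,200 150,140; python3 ov.py >/dev/null
```

```text
[ 0.1563  0.6845  1.6454 -0.      0.8106  0.1616] [0.5534 0.1996 0.1057] g [0.5534 0.1996 0.0997] t 17.225 F [ 0.2966 -0.4211  0.296 ] gap 1.0031590132540051
[[ 0.0052  1.      0.0011]
 [ 1.     -0.0052  0.0002]
 [ 0.0002  0.0011 -1.    ]]
```

View pics/ov.png

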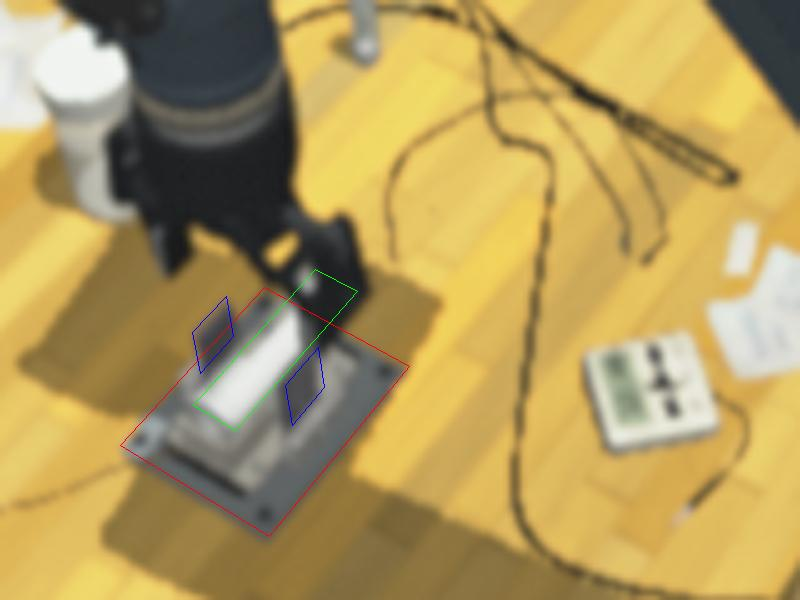

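>>> play_rows([
  [[0.003,-0.001,0.01,0,0,0],[0,0,0.012,0,0,0],[0,0,0.012,0,0,0],[0,0,0,0,0,0]],
])

```text
t: 17.82
tcp_pos: [0.5507, 0.2026, 0.0694]
tool_rot: [0.709, 0.705, -0.001, -0.001]
force: [0.3, -0.1, -0.6]
finger_gap: 1.001
```

>>> play_rows([
  [[0,0,0.006,0,0,0],[0,0,0.005,0,0,0],[0,0,0,0,0,0],[0,0,0,0,0,0]],
])

```text
t: 18.32
tcp_pos: [0.5519, 0.2028, 0.0601]
tool_rot: [0.709, 0.705, 0.0, 0.0]
force: [-0.0, -0.7, 0.1]
finger_gap: 1.001
```

```bash
python3 v.py p3 220,200 150,140; python3 ov.py >/dev/null
```

```text
[0.1622 0.7579 1.6621 0.     0.7213 0.1669] [0.5519 0.2028 0.0601] g [0.5519 0.2028 0.0541] t 18.325 F [-0.0055 -0.6505  0.0886] gap 1.0012686152282788
[[ 0.0047  1.      0.0003]
 [ 1.     -0.0047  0.0001]
 [ 0.0001  0.0003 -1.    ]]
```

View pics/ov.png

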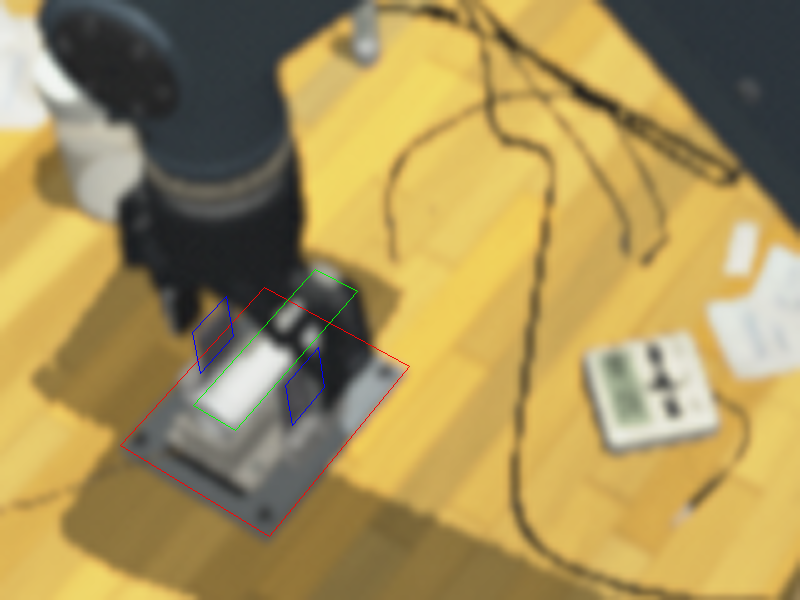

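Run:
```python
from h import *
p=np.load('last_scene.npy',allow_pickle=True).item()
a,b,w,h=245,240,65,60
im=cv2.resize(p['img'][b:b+h,a:a+w,::-1],None,fx=10,fy=10,interpolation=cv2.INTER_CUBIC)
im=cv2.convertScaleAbs(im,alpha=1.6)
g=np.array([.5519,.2028,.0541])
for sx in(1,-1):
  for (k,col) in ((.0425,(0,255,255)),(.0305,(255,0,0))):
    pts=[g+[sx*k,dy,z] for dy,z in(((-.011,-.006),(.011,-.006),(.011,.03),(-.011,.03)) if k>.04 else ((-.014,-.023),(.014,-.023),(.014,.013),(-.014,.013)))]
    u=np.array([(proj(p,x)-[a,b]+.5)*10 for x in pts]).astype(int);cv2.polylines(im,[u],True,col,1)
cv2.imwrite('pics/p3z.png',im)
```

```text
(no output)
```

View pics/p3z.png

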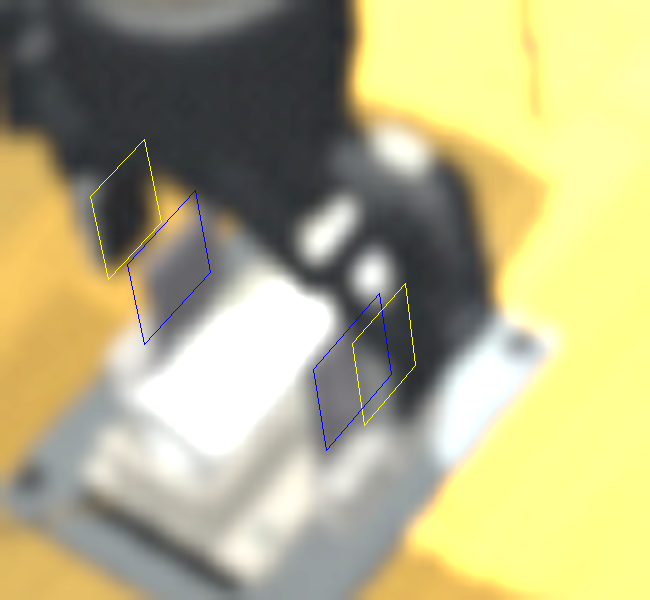

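>>> play_rows([
  [[0,0,0,0,0,0],[0,0,0,0,0,0],[0,0,0,0,0,0],[0,0,0,0,0,0],[0,0,0,0,0,0],[0,0,0,0,0,0],[0,0,0,0,0,0]],
], fingers=0, squeeze=45)

```text
t: 19.3
tcp_pos: [0.5524, 0.2029, 0.0619]
tool_rot: [0.709, 0.706, 0.001, 0.001]
force: [-1.9, -0.8, 9.9]
finger_gap: 0.49
```

```bash
python3 v.py c1 220,200 150,140
python3 - <<'E'
from h import *
p=np.load('last_scene.npy',allow_pickle=True).item()
a,b,w,h=245,240,65,60
im=cv2.resize(p['img'][b:b+h,a:a+w,::-1],None,fx=10,fy=10,interpolation=cv2.INTER_CUBIC)
im=cv2.convertScaleAbs(im,alpha=1.6)
cv2.imwrite('pics/c1z.png',im)
E
```

```text
[ 0.1623  0.7551  1.6613 -0.0003  0.7232  0.1666] [0.5524 0.2029 0.0619] g [0.5524 0.2029 0.0559] t 19.3 F [-1.8804 -0.8233  9.9197] gap 0.49024611874589535
[[ 0.004   1.      0.002 ]
 [ 1.     -0.004   0.0001]
 [ 0.0001  0.002  -1.    ]]
```

View pics/c1z.png

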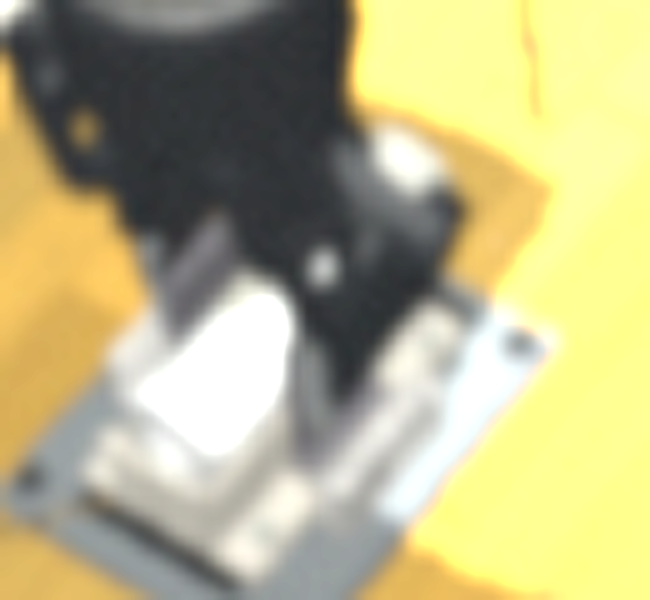

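>>> play_rows([
  [[0,0,-0.002,0,0,0],[0,0,-0.003,0,0,0],[0,0,0,0,0,0]],
])

```text
t: 19.77
tcp_pos: [0.5513, 0.2027, 0.0645]
tool_rot: [0.709, 0.705, -0.0, -0.0]
force: [-0.6, -0.2, -4.4]
finger_gap: 0.491
```

>>> play_rows([
  [[0,0,-0.003,0,0,0],[0,0,-0.003,0,0,0],[0,0,0,0,0,0]],
])

```text
t: 20.15
tcp_pos: [0.5519, 0.2028, 0.0713]
tool_rot: [0.709, 0.705, 0.0, 0.0]
force: [0.1, -0.8, -3.4]
finger_gap: 0.481
```

```bash
python3 v.py c2 220,200 150,140
python3 - <<'E'
from h import *
p=np.load('last_scene.npy',allow_pickle=True).item()
a,b,w,h=245,240,65,60
im=cv2.resize(p['img'][b:b+h,a:a+w,::-1],None,fx=10,fy=10,interpolation=cv2.INTER_CUBIC)
im=cv2.convertScaleAbs(im,alpha=1.6)
cv2.imwrite('pics/c2z.png',im)
E
```

```text
[0.1622 0.7396 1.6589 0.     0.7426 0.167 ] [0.5519 0.2028 0.0713] g [0.5519 0.2028 0.0653] t 20.15 F [ 0.128  -0.8198 -3.4302] gap 0.4808657149974924
[[ 0.0047  1.      0.0005]
 [ 1.     -0.0047  0.0001]
 [ 0.0001  0.0005 -1.    ]]
```

View pics/c2z.png

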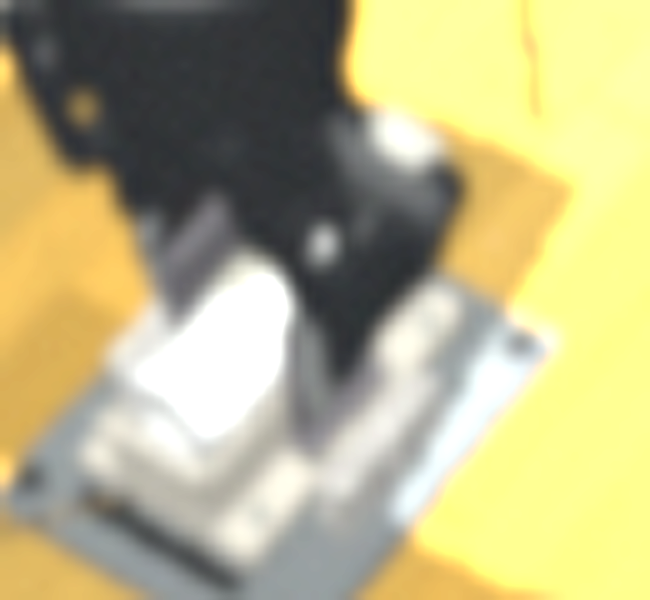

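>>> play_rows([
  [[0,0,-0.006,0,0,0],[0,0,-0.01,0,0,0],[0,0,-0.012,0,0,0],[0,0,-0.012,0,0,0],[0,0,-0.012,0,0,0],[0,0,-0.012,0,0,0],[0,0,-0.012,0,0,0],[0,0,-0.01,0,0,0],[0,0,-0.005,0,0,0],[0,0,0,0,0,0]],
])

```text
t: 21.5
tcp_pos: [0.5518, 0.2028, 0.1623]
tool_rot: [0.709, 0.705, 0.0, 0.0]
force: [0.1, -0.3, -4.3]
finger_gap: 0.485
```

>>> play_rows([
  [[0,0,0,0,0,0],[0,0,0,0,0,0],[0,0,0,0,0,0],[0,0,0,0,0,0]],
])

```text
t: 22.0
tcp_pos: [0.5517, 0.2028, 0.1618]
tool_rot: [0.709, 0.705, -0.0, -0.0]
force: [0.3, -2.4, -2.8]
finger_gap: 0.484
```

```bash
python3 v.py f1 200,170 150,140
```

```text
[0.1622 0.5999 1.6132 0.     0.9288 0.1669] [0.5517 0.2028 0.1618] g [0.5517 0.2028 0.1558] t 22.0 F [ 0.2526 -2.4087 -2.8022] gap 0.4840567568656205
[[ 0.0048  1.     -0.0003]
 [ 1.     -0.0048 -0.    ]
 [-0.     -0.0003 -1.    ]]
```

View pics/scene_f1.png

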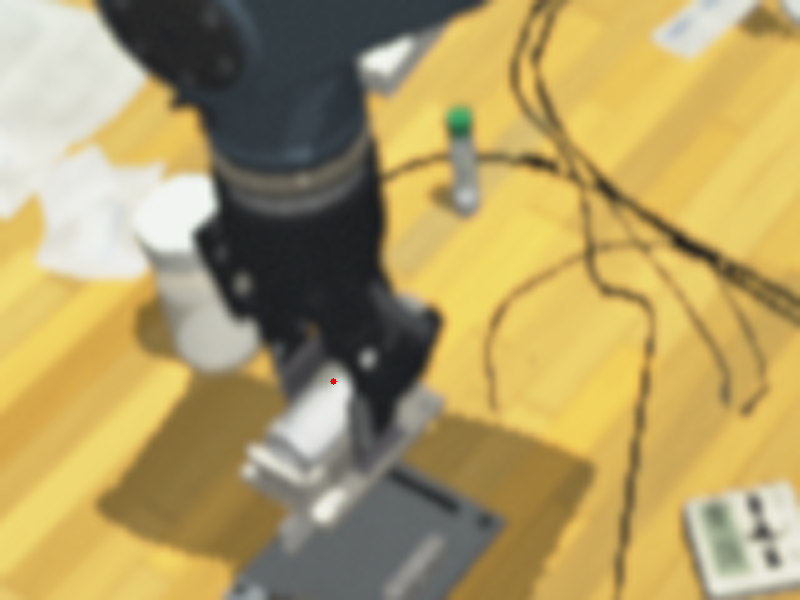

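View pics/top_f1.png

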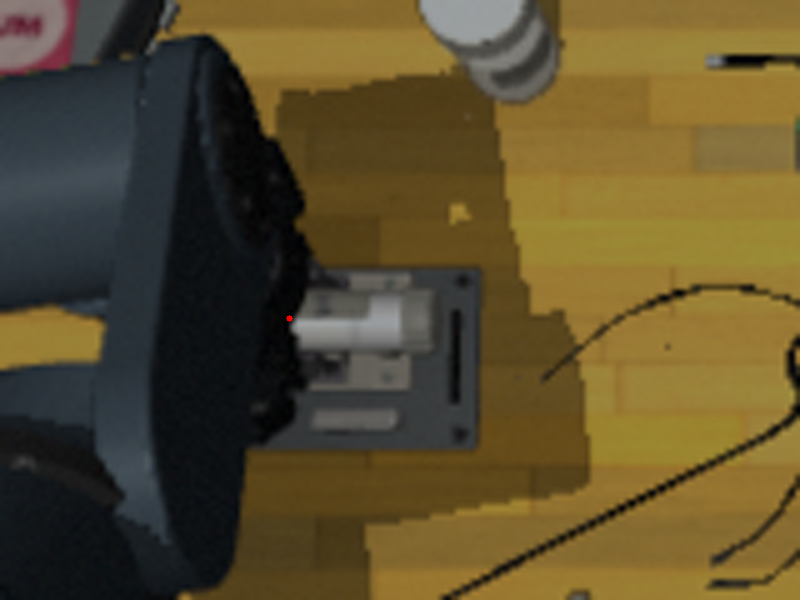

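Run:
```python
from h import *
for n,(a,b) in {'scene':(235,215),'top':(180,165)}.items():
    p=np.load(f'last_{n}.npy',allow_pickle=True).item()
    w,h=75,70
    im=cv2.resize(p['img'][b:b+h,a:a+w,::-1],None,fx=8,fy=8,interpolation=cv2.INTER_CUBIC)
    im=cv2.convertScaleAbs(im,alpha=1.4)
    def ln(pts,col):
        u=np.array([(proj(p,x)-[a,b]+.5)*8 for x in pts]).astype(int);cv2.polylines(im,[u],True,col,1)
    g=np.array([.5517,.2028,.1545])
    ln([g+[sx*.029,sy*.047,-.046] for sx,sy in((1,1),(1,-1),(-1,-1),(-1,1))],(0,0,255))
    c=g+[0,-.0145,-.010]
    ln([c+[dx,dy,0] for dx,dy in((-.014,-.0525),(.014,-.0525),(.014,.0525),(-.014,.0525))],(0,255,0))
    cv2.imwrite(f'pics/fz_{n}.png',im)
```

```text
(no output)
```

View pics/fz_scene.png

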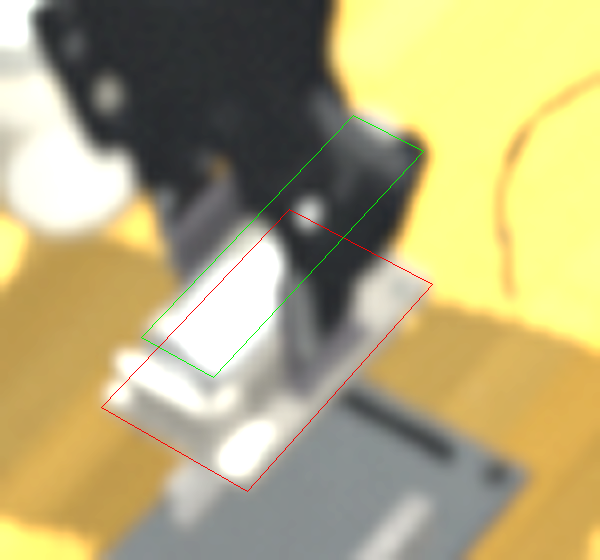

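View pics/fz_top.png

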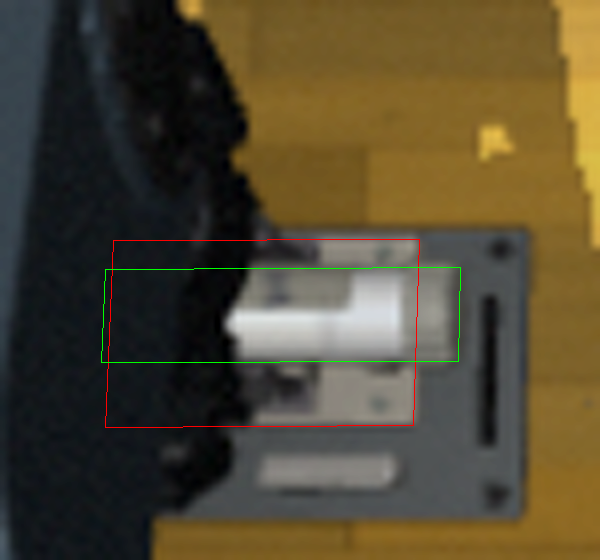

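Run:
```python
from station import manip
print(manip.sign_off()); s=manip.sense();print(s['t'],s['tcp_pos'],s['force'],s['finger_gap'])
```

```text
the job is handed in; nothing more can be done
None
the job is handed in; nothing more can be done
```

I carried out the whole task and handed it in at about 22 s of the 64 s allowed. No verdict was reported.

**What I did**
- I gripped the wide tube by its cap with the tool tilted, turned it 90°, laid it in the cradle and let go. The push onto the saddles reached about 13 N. I saw a sideways force while it was settling, so I shifted 2 mm in x before opening the fingers.
- I then pinched both catches with 45 N and lifted the cassette straight up about 10 cm, and finished holding it there.

**Last checks**
- The TCP was at z = 0.162 m, so the cassette grip point was about 15.5 cm above the table. It stood within a few mm of straight above the dock.
- In both camera views the flange and tube matched the outlines I drew for a level cassette with the tube in its cradle.
- The wrist carried about 3 to 4 N, which fits the weight of the cassette and tube.
- The slim tube, the jar and the timer looked unmoved in the pictures; I did not measure them again.

**Checks that disagreed**
- **Finger opening:** it read 0.48 to 0.49, about 41 mm, while the pads should measure 48 mm fully pinched. I took this as a bias in the reading. The catch travel itself was never measured; the evidence is that the hooks came free of the rails without pulling.
- **Point detector:** the detector's positions for the laid tube and cassette were up to 15 mm off. I relied on the outline overlays and the contact forces instead.

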